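# Draw a guarded release bolt with a pull hook

## Task

Take the orange-handled pull hook from its stand, reach it through the window of the yellow-fronted guard and hook the red eye of the spring-loaded bolt. Draw the bolt gently towards the window, never with more than 20 N, until it is past its hidden sprung catch and stays out by itself; then unhook and lay the pull hook back in the two saddles of its stand, leaving the bottles and the beaker where they stand.

Things in the scene. Friction and masses are not known exactly. Their poses are not given: they have to be found in the camera images.
- guard: Fixed guard box, 170 x 150 x 136 mm (x, y, z): clear sides and roof, yellow front, grey closed rear. Origin at the centre of its underside; x points from the window into the box, z up. Underside of the roof 130 mm above the bench.
- window (a point): Centre of the window in the guard's yellow front, 82 mm in front of the guard's origin, 78 mm above the bench; axes as the guard's. The opening is 64 mm wide and spans 32 to 124 mm above the bench.
- eye (a point): Centre of the red square eye on the bolt's near end, 45 mm above the bench, axes as the guard's; 82 mm behind the window when shut. A flat level frame 42 x 44 mm, open upwards through a hole 26 (x) by 28 mm (y); bars 8 mm wide, 41 to 49 mm above the bench. The bar to pull, nearest the window, is centred 17 mm from the eye's centre. The floor below is 12 mm above the bench.
- bolt (a joint): Bolt drawn towards the window, m; 0 = shut. A return spring (2.4 N shut, 4 N at 40 mm) closes it. Starting between 11 and 33 mm, elsewhere each time, a hidden sprung catch makes the pull needed jump to about 10 N; it fades to nothing over the next 12 to 14 mm, and a solid stop follows a few mm later. Past the catch the bolt stays out (24 to 49 mm) when let go; before it, it springs back to 0.
- handle (a point): Centre of the pull hook's orange handle; x along the rod to the hook, z up as it lies in the stand. Handle 95 mm long (x = -50 to +45), 18 mm wide (y), 24 mm tall (z); then a 10 x 10 mm steel stub back to x = -89 mm, and a steel rod of 8 mm diameter on the axis forward to x = +165 mm, where it bends down. About 160 g, centre of mass within 10 mm of here.
- prong (a point): Middle of the pull hook's prong, 163 mm ahead of the handle's centre and 14 mm below the rod's axis; axes as the handle's. The prong is 8 mm thick, points down and leans slightly back towards the handle (3 mm over its length), and ends 26 mm below the rod's axis.
- pull_hook: The pull hook as a whole; origin and axes as handle.
- cradle (a point): The handle centre's place in the fixed grey stand, 75 mm above the bench; x along the rod (hook end +x), z up. Base plate 215 x 70 x 10 mm; two saddles, 10 mm thick along x, 14 mm wide between cheeks, with flared mouths about 38 mm wide, up to 102 mm above the bench: at x = +100 mm for the rod, at x = -70 mm for the stub.
- beaker: Loose glass beaker, 78 x 88 x 94 mm, origin at the centre of its underside; leave it alone.
- white_bottle: Loose white plastic bottle, 64 mm diameter, 150 mm tall, origin at the centre of its underside; leave it alone.
- wash_bottle_1: Loose white wash bottle with red cap, 68 mm diameter, 150 mm tall, on the right, origin at the centre of its underside; leave it alone.

How it is judged:
By the outcome, as a careful person would: the job done as asked, in the order asked, and still so for the second after the job is handed in, with the robot touching nothing.
It also fails if it takes over 72 s, if anything falls off the work surface, if the arm or the gripper's body presses on something with over 40 N, if the wrist force passes 120 N, or if a joint passes its speed limit or range.

## Robot

A 6-joint arm with a two-finger parallel gripper is mounted at the origin on a cart in front of the work surface, level with it; the furniture and walls round the work are solid. World frame = base frame: x ahead of the robot, y to its left, z up, the work surface at z = 0. Lengths are in m, angles in rad, forces in N, time in s.
With the tool pointing down it reaches from about 0.35 to 0.725 m from the base axis. Payload 6 kg.
Tool frame: the origin (TCP) lies between the finger pads; the fingertips stand 8 mm ahead of it and the grasp point (between the pads) lies 11 mm behind it; z points along the fingers, y is the direction in which the jaws open and shut (so a half turn about z gives the same grasp; the last joint's range is limited). The gripper opens to 85 mm and grips with 20 to 120 N. Pads are 22 mm wide; open, the fingers measure 114 mm over their backs; the gripper's body (76 mm by 85 mm) begins 54 mm behind the grasp point. The pads swing forward as they close: fully open they stand 13 mm farther back than shut.
Start: joints at [1.478, 0.04, 0.085, 0, -1.615, -0.334], TCP at [0.248, 0.546, 0.208] pointing down, gripper open.
Joint ranges: [-2.56, 2.56], [-1.29, 2.01], [-1.08, 1.49], [-3.29, 1.98], [-2.81, -0.18], [-2.99, 2.99]. Speed limits (rad/s): [2.57, 2.57, 3.01, 3.14, 3.14, 3.14].

## Interface

Orientations are given as a unit quaternion [w, x, y, z].
In Python, from workcell import r gives the robot as it stands. The module is installed in compiled form; this text tells all that it offers.
- The arm moves only by the tool move_arm, never from a script. Its argument "deltas" is a list of rows, each a list of 3 entries, a list of its own where there are three numbers: the shift along the tool's x, y, z in mm, then the turn, a rotation vector about the tool's x, y, z in degrees, then the closure, from 0 (fully open) to 1 (shut). In form: [[[dx, dy, dz], [wx, wy, wz], jaw], ...]. A call has 1 to 10 rows; each row shifts and turns the commanded pose from where the row before left it, along the tool's axes as they then stand; what a row does not reach is not made up. A row lasts 1/12 s, in which the tool goes at most 41.7 mm and 7.16 degrees, less where a joint would pass 70% of its speed; a pose out of reach is approached as far as the arm can. A call with a gripper value outside its range is refused whole. The fingers move at their own pace and stop on an object; the grip force is fixed at half the most. Time passes only in rows, so rows that do not move let the fingers close. It gives the time, the measured TCP pose, the force and the opening at its end, in the units of the state.
- r.read_state(): the state, without advancing time (a new reading comes with each control period).
- r.get_image(name): name is "side" or "top"; returns (picture, depth): 480x640x3 uint8, blue, green, red; 480x640 float32, m along the optical axis (not along the pixel's ray), 0 where there is no reading.
- r.get_calibration(name): a dict with "fov_y" (degrees; the focal length in pixels is half the picture's height over the tangent of half this angle, whatever the lens; pixels are square), "cx", "cy" (the principal point, pixels), "extrinsics" (4x4, takes a point from world to camera coordinates). Camera axes: x right, y down, z forward; pixel columns grow to the right and rows downward; lengths in m; the calibration is good to about 2 mm. A picture is of the moment at which its call begins. get_calibration takes no time and is no camera call.
- r.close_job(): hands the job in, once; it reports no verdict.
The state is a dict: "clock": time; "joint_positions": joint angles; "qvel": joint speeds; "effort": joint torques, N m; "ee_pos": TCP position; "ee_rot": TCP orientation; "contact_force": force on the tool from outside, world axes, zero at the start; "wrist_torque": the same for the moment, N m; "width": opening from 0.0 (shut) to 1.0 (fully open).
Only numpy, scipy, OpenCV 4.12 (cv2) and the standard library are available. Lean on these libraries where they do the work, as an engineer would, in place of code of your own. Each camera call takes 0.05 s, during which the arm holds its last target. There are 200 camera calls.

## Working session

There is one attempt and no reset: what is moved stays moved. The work goes in short steps, Python scripts to look and compute and a tool call to move; the robot and the scene stay as the last step left them, time stands still between calls to the robot, and variables do not carry over. Pictures are saved under pics/ and viewed, about 8 in all and at most 12, crops included, and the job is handed in when it is done.

Besides the shell and the picture viewer there is one more tool, called as name(argument=value, ...) on one line, values as JSON. move_arm: Moves the arm, as the interface text tells. Its arguments: {"type":"object","properties":{"deltas":{"type":"array","items":{"type":"array"}}},"required":["deltas"]}

```bash
mkdir -p pics
cat > h.py <<'E'
import numpy as np, cv2
from scipy.spatial.transform import Rotation as R
from workcell import r
def cam(n):
    c=r.get_calibration(n); f=240/np.tan(np.radians(c["fov_y"])/2)
    return f,c["cx"],c["cy"],np.array(c["extrinsics"])
def w(n,u,v,d):
    f,cx,cy,E=cam(n); u,v,d=map(np.asarray,(u,v,d))
    p=np.stack([(u-cx)/f*d,(v-cy)/f*d,d],-1)
    return (p-E[:3,3])@E[:3,:3]
def ray(n,u,v,z):
    f,cx,cy,E=cam(n); o=-E[:3,:3].T@E[:3,3]
    d=np.array([(u-cx)/f,(v-cy)/f,1])@E[:3,:3]
    return o+d*(z-o[2])/d[2]
def proj(n,p):
    f,cx,cy,E=cam(n); q=E[:3,:3]@np.asarray(p)+E[:3,3]; return f*q[0]/q[2]+cx,f*q[1]/q[2]+cy
def cloud(n,dep):
    v,u=np.mgrid[:480,:640]; return w(n,u,v,dep)
E
python3 - <<'E'
from h import *
for n in("top","side"):
    i,d=r.get_image(n); cv2.imwrite(f"pics/{n}0.png",i); np.savez(f"{n}0.npz",i=i,d=d)
    c=r.get_calibration(n);print(n,c["fov_y"],c["cx"],c["cy"],np.round(c["extrinsics"],3).tolist())
print(r.read_state())
E
```

```text
top 56.399751763490826 323.6049989340102 236.32209448016079 [[0.122, -0.992, 0.006, -0.061], [-0.967, -0.12, -0.224, 0.59], [0.223, 0.021, -0.975, 0.932], [0.0, 0.0, 0.0, 1.0]]
side 45.49790814098253 308.8653441502963 249.96424166387143 [[-0.998, -0.061, -0.009, 0.572], [-0.047, 0.847, -0.53, 0.069], [0.04, -0.528, -0.848, 1.443], [0.0, 0.0, 0.0, 1.0]]
{'clock': 0.1, 'joint_positions': array([ 1.47766894e+00,  4.07506102e-02,  8.39194375e-02, -3.98331153e-04,
       -1.61548508e+00, -3.33678759e-01]), 'qvel': array([-0.00165434, -0.0014412 ,  0.00277285,  0.00171706,  0.0010577 ,
       -0.00184417]), 'effort': array([-5.39729910e-03, -3.69344151e+01,  3.48284805e+01,  6.95174620e+00,
       -4.56306225e-03, -3.88195076e-06]), 'ee_pos': array([0.24819336, 0.54590413, 0.20708616]), 'ee_rot': array([ 7.78346443e-04,  9.77317399e-01, -2.11778385e-01, -1.06351159e-04]), 'contact_force': array([ 0.32917293, -0.99483932, -0.01723627]), 'wrist_torque': array([-0.05396478, -0.00552108,  0.0142284 ]), 'width': 0.9999108055599615}
```

View pics/top0.png

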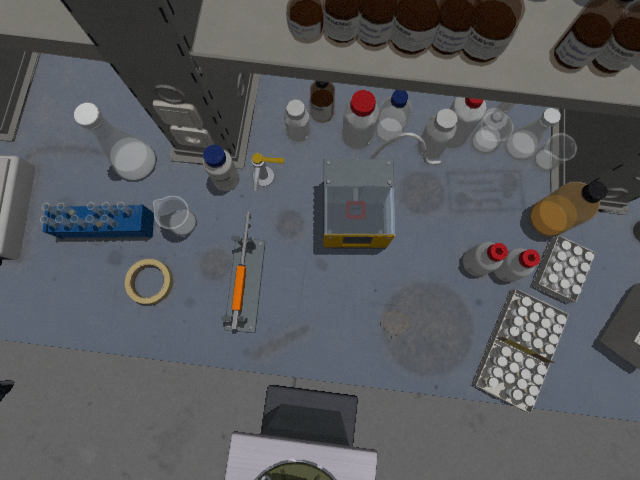

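View pics/side0.png

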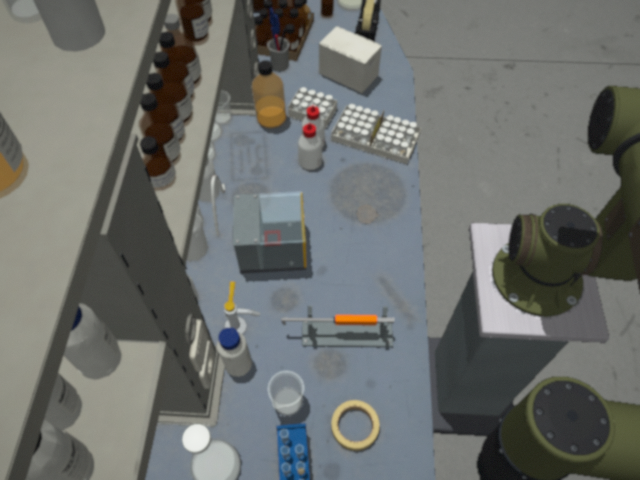

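Top view: hook on stand with handle at about (238,288) and its tip up at (248,215). The guard's yellow front is at (357,240), facing the robot, with the red eye at (356,210). The side view agrees (handle (356,320), eye (272,237)).

```bash
cat > m.py <<'E'
from h import *
import sys
def mask(i,lo,hi,box):
    m=cv2.inRange(cv2.cvtColor(i,cv2.COLOR_BGR2HSV),lo,hi); k=np.zeros_like(m); a,b,c,d=box; k[b:d,a:c]=m[b:d,a:c]; return k
if __name__=="__main__":
    T=np.load("top0.npz"); S=np.load("side0.npz")
    def show(n,D,lo,hi,box,z,name):
        k=mask(D["i"],lo,hi,box); v,u=np.nonzero(k)
        P=np.array([ray(n,a,b,z) for a,b in zip(u,v)])
        c,(a,b),ang=cv2.minAreaRect(P[:,:2].astype(np.float32)*1000)
        dd=D["d"][v,u]; Q=w(n,u[dd>0],v[dd>0],dd[dd>0])
        print(name,n,len(u),"rect c",np.round(c,1),"size",round(a,1),round(b,1),"ang",round(ang,2),"mean",np.round(P.mean(0),4),"depth med",np.round(np.median(Q,0),4),"z",np.round(np.percentile(Q[:,2],[5,95]),3))
    show("top",T,(5,150,120),(16,255,255),(225,255,255,320),.087,"handle")
    show("side",S,(5,150,120),(16,255,255),(325,305,390,335),.084,"handle")
    show("top",T,(18,100,80),(32,255,255),(315,225,400,255),.136,"front")
    show("top",T,(0,80,60),(6,255,255),(335,190,375,230),.049,"eye"); 
    show("top",T,(170,60,60),(180,255,255),(335,190,375,230),.049,"eye2"); 
    show("side",S,(0,80,60),(6,255,255),(255,220,290,250),.049,"eye")
    i=T["i"]; a=cv2.resize(i[140:340,200:420],None,fx=3.6,fy=3,interpolation=cv2.INTER_CUBIC)
    cv2.imwrite("pics/crop1.png",a)
    # obstacles: heights over bench on coarse map
    P=cloud("top",T["d"])[T["d"]>0]
    H=np.zeros((24,36))
    ix=((P[:,0]-.2)/.025).astype(int); iy=((P[:,1]+.4)/.025).astype(int)
    ok=(ix>=0)&(ix<24)&(iy>=0)&(iy<36); np.maximum.at(H,(ix[ok],iy[ok]),P[ok,2])
    print("rows x from .2 step .025, cols y from -.4 step .025 (cm)"); 
    for q,h in enumerate(H): print(round(.2+.025*q,3)," ".join("%2d"%round(100*x) for x in h))
E
python3 m.py
```

```text
handle top 359 rect c [455.9 179. ] size 92.8 17.4 ang 2.44 mean [0.4553 0.1791 0.087 ] depth med [0.4548 0.1792 0.0863] z [0.084 0.089]
handle side 381 rect c [455.8 182. ] size 93.2 22.3 ang 3.25 mean [0.4551 0.1811 0.084 ] depth med [0.455  0.1826 0.0865] z [0.074 0.091]
front top 294 rect c [580.1 -63.2] size 23.3 145.4 ang 7.1 mean [ 0.5844 -0.0618  0.136 ] depth med [ 0.591  -0.0638  0.13  ] z [0.03  0.136]
eye top 9 rect c [671.1 -52.4] size 36.1 32.9 ang 2.24 mean [ 0.6735 -0.0558  0.049 ] depth med [ 0.657  -0.0526  0.1349] z [0.132 0.137]
eye2 top 179 rect c [669.8 -52.8] size 41.3 39.4 ang 6.34 mean [ 0.6689 -0.0526  0.049 ] depth med [ 0.6427 -0.0493  0.1349] z [0.132 0.138]Traceback (most recent call last):
  File "m.py", line 18, in <module>
    show("side",S,(0,80,60),(6,255,255),(255,220,290,250),.049,"eye")
    ~~~~^^^^^^^^^^^^^^^^^^^^^^^^^^^^^^^^^^^^^^^^^^^^^^^^^^^^^^^^^^^^^
  File "m.py", line 10, in show
    c,(a,b),ang=cv2.minAreaRect(P[:,:2].astype(np.float32)*1000)
                                ~^^^^^^
IndexError: too many indices for array: array is 1-dimensional, but 2 were indexed
```

```bash
sed -i '/show("side",S,(0,80/d' m.py; python3 m.py | tail -26
python3 - <<'E'
from h import *
s=r.read_state(); m=R.from_quat(s["ee_rot"],scalar_first=True).as_matrix(); print(m.round(3))
# rod direction: saddle/rod pixels by depth, z .068-.085
T=np.load("top0.npz"); P=cloud("top",T["d"])
for lo,hi,xl,xh in((.07,.085,.51,.545),(.07,.085,.565,.60),(.07,.085,.60,.64)):
    k=(T["d"]>0)&(P[...,2]>lo)&(P[...,2]<hi)&(P[...,0]>xl)&(P[...,0]<xh)&(abs(P[...,1]-.18)<.04); print(xl,k.sum(),P[k].mean(0).round(4))
E
```

```text
eye2 top 179 rect c [669.8 -52.8] size 41.3 39.4 ang 6.34 mean [ 0.6689 -0.0526  0.049 ] depth med [ 0.6427 -0.0493  0.1349] z [0.132 0.138]
rows x from .2 step .025, cols y from -.4 step .025 (cm)
0.2  0  0  0  0  0  0  0  0  0  0  0  0  0  0  0  0  0  0  0  0  0  0  0  0  0  0  0  0  0  0  0  0  0  0  0 30
0.225  0  0  0  0  0  0  0  0  0  0  0  0  0  0  0  0  0  0  0  0  0  0  0  0  0  0  0  0  0  0  0  0  0  0 31 31
0.25  0  0  0  0  0  0  0  0  0  0  0  0  0  0  0  0  0  0  0  0  0  0  0  0  0  0  0  0  0  0  0  0  0  0  0  0
0.275  3  0  0  0  0  0  0  0  1  0  0  0  0  0  1  1  1  1  0  1  0  1  0  0  0  0  1  0  0  0  0  0  0  0  0  0
0.3  6  5  0  0  0  0  0  0  0  0  0  0  0  1  0  1  0  0  0  0  0  0  0  0  0  0  1  0  0  0  0  1  0  0  0  0
0.325  5  5  0  1  0  0  0  0  0  0  0  0  0  0  0  0  1  0  0  0  0  0  0  1  0  0  0  1  1  0  1  0  0  0  0  0
0.35  6  3  0  0  0  0  0  1  0  0  0  0  0  0  0  0  1  0  0  0  0  1  8  8  1  0  1  0  0  0  0  0  0  0  0  1
0.375  6  1  0  0  0  0  0  0  0  0  1  1  1  0  1  0  1  1  0  0  0  2 10 10 10  1  1  0  0  1  0  1  2  0  0
[... 1281 characters left out ...]
  0 14 14 14 14 14 14 14  1  0  0  0  0  9 10  1 11 13 12  0  0  1  1  0  1  4  8
0.7  1  1  0  0  0  0  0  1  1  0  0 14 14 14 14 14 14 14  0  1  1  0 10 10  0 15 15 15  0  0  0  0  0  2 13 25
0.725  1  1  0  1  0  0  0  0  0  0  0 14 14 14 14 14 14 14  0  0 12 12 12 12  1 15 15 15  1  1  0  0  0  4 24 25
0.75 42 42 42 42 42 42 42 42 42 42 42 42 42 42 42 42 42 42 42 42 42 42 42 42 42 53 54 54 53 53 53 52 43 43 43 43
0.775 42 42 42 42 43 42 43 42 42 42 42 42 42 42 42 42 43 42 42 43 42 42 43 42 43 54 54  0  0  0  0  0 43 43 43 43
[[ 0.91  -0.414 -0.001]
 [-0.414 -0.91  -0.001]
 [ 0.     0.002 -1.   ]]
0.51 57 [0.5274 0.1823 0.0776]
0.565 56 [0.5824 0.1849 0.0775]
0.6 42 [0.6129 0.1861 0.0775]
```

View pics/crop1.png

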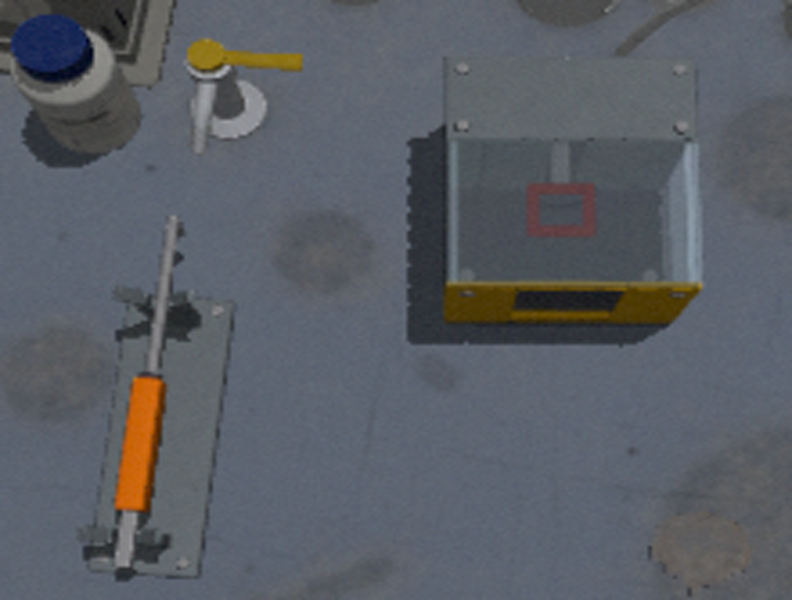

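```bash
cat >> h.py <<'E'
def rel(x,y,z,yaw):
    "tool-frame shift (after turning) and turn about tool z to reach the TCP pose, tool down, tool x at yaw deg"
    s=r.read_state(); m=R.from_quat(s["ee_rot"],scalar_first=True).as_matrix()
    t=np.radians(yaw); M=np.array([[np.cos(t),np.sin(t),0],[np.sin(t),-np.cos(t),0],[0,0,-1]])
    d=np.array([x,y,z])*1000-s["ee_pos"]*1000
    print("shift in final frame",(M.T@d).round(1),"in current",(m.T@d).round(1),"turn",np.degrees(R.from_matrix(m.T@M).as_rotvec()).round(2),"F",s["contact_force"].round(1),"w",round(s["width"],3),"t",round(s["clock"],2),"pos",s["ee_pos"].round(4))
E
python3 - <<'E'
from h import *
rel(.4556,.18,.150,2.5)
T=np.load("top0.npz"); P=cloud("top",T["d"]); k=(T["d"]>0)&(abs(P[...,2]-.136)<.006)&(abs(P[...,0]-.65)<.12)&(abs(P[...,1]+.055)<.12)
print(cv2.minAreaRect((P[k][:,:2]*1000).astype(np.float32)))
E
```

```text
shift in final frame [191.2 374.6  57.1] in current [340.3 247.1  57.5] turn [ 9.000e-02  1.000e-02 -2.695e+01] F [ 0.3 -1.  -0. ] w 1.0 t 0.1 pos [0.2482 0.5459 0.2071]
((673.4373779296875, -52.40904998779297), (171.78945922851562, 149.89451599121094), 6.638712406158447)
```

move_arm(deltas=[[[0,0,0],[0,0,-6.75],0],[[0,0,0],[0,0,-6.75],0],[[0,0,0],[0,0,-6.75],0],[[0,0,0],[0,0,-6.7],0],[[16,31.2,0],[0,0,0],0],[[16,31.2,0],[0,0,0],0],[[16,31.2,0],[0,0,0],0],[[16,31.2,0],[0,0,0],0],[[16,31.2,0],[0,0,0],0],[[16,31.2,0],[0,0,0],0]])

```text
clock: 0.93
ee_pos: [0.3527, 0.3617, 0.2076]
ee_rot: [0.0, 1.0, 0.022, -0.0]
contact_force: [1.0, 0.1, 1.3]
width: 1.005
```

move_arm(deltas=[[[16,31.2,0],[0,0,0],0],[[16,31.2,0],[0,0,0],0],[[16,31.2,0],[0,0,0],0],[[16,31.2,0],[0,0,0],0],[[16,31.2,10],[0,0,0],0],[[15,31.2,10],[0,0,0],0],[[0,0,20],[0,0,0],0],[[0,0,17],[0,0,0],0],[[0,0,0],[0,0,0],0],[[0,0,0],[0,0,0],0]])

```text
clock: 1.77
ee_pos: [0.4551, 0.1799, 0.1504]
ee_rot: [0.001, 1.0, 0.022, -0.001]
contact_force: [0.2, -0.4, 1.2]
width: 1.004
```

Run:
```python
from h import *
rel(.4556,.18,.066,2.5)
i,d=r.get_image("side"); cv2.imwrite("pics/s1.png",cv2.resize(i[230:400,230:450],None,fx=3,fy=3,interpolation=cv2.INTER_CUBIC))
```

```text
shift in final frame [ 0.5 -0.1 84.4] in current [ 0.6 -0.2 84.4] turn [ 0.09  0.09 -0.02] F [ 0.2 -0.4  1.2] w 1.004 t 1.77 pos [0.4551 0.1799 0.1504]
```

View pics/s1.png

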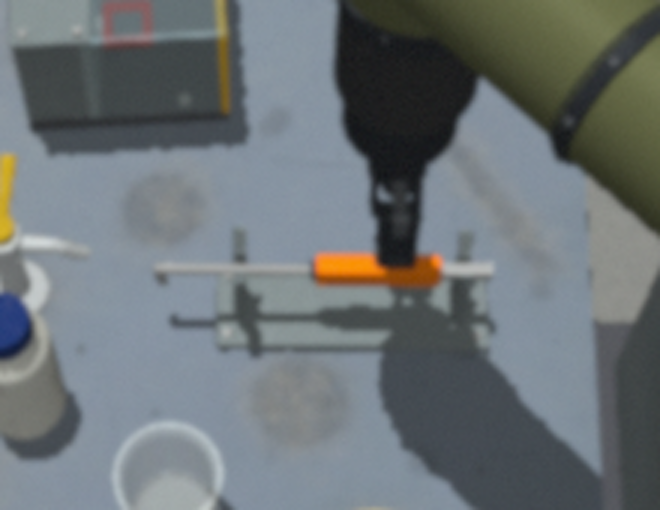

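The gripper at crop (400,240) stands above the handle (320–440, 268), so the approach is as planned. Descending and closing.

move_arm(deltas=[[[0,0,20],[0,0,0],0],[[0,0,20],[0,0,0],0],[[0,0,20],[0,0,0],0],[[0,0,14],[0,0,0],0],[[0,0,10],[0,0,0],0],[[0,0,0],[0,0,0],0],[[0,0,0],[0,0,0],0.4],[[0,0,0],[0,0,0],0.6],[[0,0,0],[0,0,0],0.7],[[0,0,0],[0,0,0],0.75]])

```text
clock: 2.65
ee_pos: [0.456, 0.1808, 0.0681]
ee_rot: [-0.0, 1.0, 0.022, 0.001]
contact_force: [0.4, 0.6, -0.9]
width: 0.454
```

move_arm(deltas=[[[0,0,0],[0,0,0],0.8],[[0,0,0],[0,0,0],0.9],[[0,0,0],[0,0,0],1],[[0,0,0],[0,0,0],1],[[0,0,0],[0,0,0],1],[[0,0,0],[0,0,0],1]])

```text
clock: 3.15
ee_pos: [0.4555, 0.1804, 0.067]
ee_rot: [0.0, 1.0, 0.022, -0.0]
contact_force: [0.6, -0.7, -0.2]
width: -0.004
```

Run:
```python
from h import *
rel(.4556,.18,.066,2.5); print(r.read_state()["wrist_torque"])
```

```text
shift in final frame [0.1 0.4 1. ] in current [0.1 0.4 1. ] turn [ 0.01  0.   -0.01] F [ 0.6 -0.7 -0.2] w -0.004 t 3.15 pos [0.4555 0.1804 0.067 ]
[ 0.02301109 -0.04791535 -0.02598022]
```

The jaws shut to zero width, so they hold nothing; I'll look.

Run:
```python
from h import *
i,d=r.get_image("side"); j,e=r.get_image("top"); np.savez("t1.npz",i=j,d=e,si=i,sd=d)
a=cv2.resize(i[230:400,230:450],None,fx=2.3,fy=3,interpolation=cv2.INTER_CUBIC); b=cv2.resize(j[190:360,180:300],None,fx=2.4,fy=3,interpolation=cv2.INTER_CUBIC)
cv2.imwrite("pics/g1.png",np.hstack([a,b]))
```

```text
(no output)
```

View pics/g1.png

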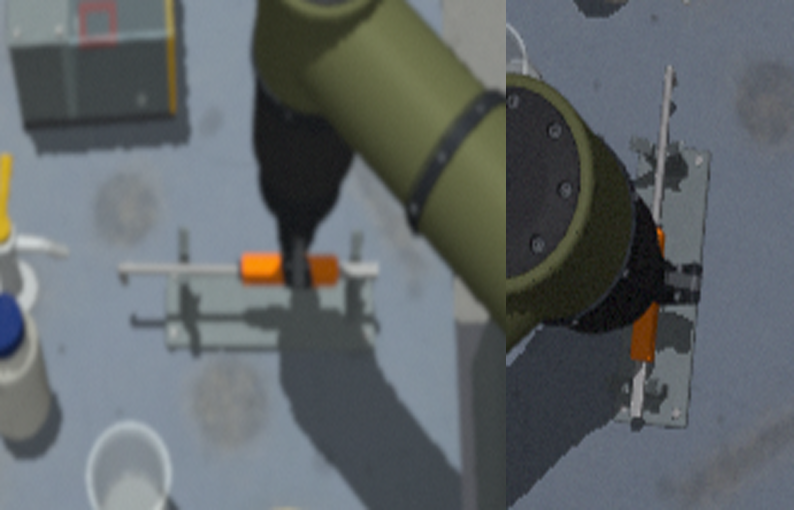

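Run:
```python
from h import *
T=np.load("t1.npz")
S=cloud("side",T["sd"]); P=cloud("top",T["d"])
print("side: along finger column u, v list")
for v in range(308,330,2):
    for u in (350,358): print((u,v),S[v,u].round(3),T["si"][v,u],end="  ")
    print()
print("top")
for v in (280,284,288):
    print(v,[(u,P[v,u].round(3).tolist(),int(T["i"][v,u].mean())) for u in range(240,266,3)])
```

```text
side: along finger column u, v list
(350, 308) [0.473 0.196 0.169] [112 104  94]  (358, 308) [0.458 0.216 0.212] [31 32 31]  
(350, 310) [0.472 0.194 0.156] [123 113 103]  (358, 310) [0.457 0.216 0.201] [44 41 41]  
(350, 312) [ 0.465  0.123 -0.   ] [143 131 123]  (358, 312) [0.457 0.219 0.199] [51 48 44]  
(350, 314) [0.469 0.172 0.091] [110 130 182]  (358, 314) [0.457 0.22  0.191] [59 57 54]  
(350, 316) [0.469 0.177 0.09 ] [ 34 130 237]  (358, 316) [0.457 0.225 0.192] [60 59 56]  
(350, 318) [0.469 0.179 0.085] [  7 117 226]  (358, 318) [0.456 0.229 0.191] [62 58 58]  
(350, 320) [0.469 0.186 0.088] [  8  85 167]  (358, 320) [0.456 0.231 0.186] [60 58 55]  
(350, 322) [0.468 0.189 0.084] [ 15  70 135]  (358, 322) [0.456 0.235 0.185] [62 59 56]  
(350, 324) [0.467 0.186 0.067] [ 65  87 131]  (358, 324) [0.456 0.239 0.185] [58 56 54]  
(350, 326) [0.465 0.169 0.018] [137 138 135]  (358, 326) [0.446 0.164 0.01 ] [67 66 62]  
(350, 328) [0.465 0.171 0.013] [147 146 135]  (358, 328) [0.446 0.169 0.01 ] [76 76 69]  
top
280 [(240, [0.449, 0.136, 0.3], 24), (243, [0.457, 0.142, 0.238], 1
[... 159 characters left out ...]
 0.181], 49), (261, [0.467, 0.119, 0.179], 44), (264, [0.488, 0.139, 0.0], 110)]
284 [(240, [0.444, 0.137, 0.288], 20), (243, [0.45, 0.142, 0.231], 21), (246, [0.454, 0.142, 0.203], 43), (249, [0.455, 0.138, 0.194], 66), (252, [0.456, 0.133, 0.19], 68), (255, [0.457, 0.128, 0.187], 70), (258, [0.458, 0.123, 0.184], 92), (261, [0.478, 0.144, 0.001], 87), (264, [0.479, 0.137, -0.001], 106)]
288 [(240, [0.442, 0.146, 0.237], 11), (243, [0.446, 0.148, 0.193], 16), (246, [0.447, 0.142, 0.196], 18), (249, [0.45, 0.142, 0.166], 15), (252, [0.45, 0.134, 0.178], 56), (255, [0.45, 0.127, 0.184], 33), (258, [0.451, 0.122, 0.182], 36), (261, [0.469, 0.143, -0.0], 105), (264, [0.47, 0.136, -0.003], 109)]
```

Run:
```python
from h import *
T=np.load("t1.npz")
for p in ([.456,.18,.059],[.456,.195,.062],[.456,.165,.062],[.456,.239,.185],[.456,.18,.13],[.456,.18,.185]):
    print(p,[np.round(proj(n,p),1) for n in("side","top")])
s=r.read_state(); print(s["joint_positions"].round(4))
# all robot points within 0.1 of tool axis: y-extent per height
for n,d in(("side",T["sd"]),("top",T["d"])):
    P=cloud(n,d)[d>0]; k=(abs(P[:,0]-.456)<.02)&(abs(P[:,1]-.18)<.09)&(P[:,2]>.09); Q=P[k]
    for z in np.arange(.09,.32,.015):
        q=Q[abs(Q[:,2]-z)<.0075]
        if len(q): print(n,round(z,3),len(q),"y",q[:,1].min().round(3),q[:,1].max().round(3),"x",q[:,0].min().round(3),q[:,0].max().round(3))
print("arm px in side: (bgr) rows")
```

```text
[0.456, 0.18, 0.059] [array([354.9, 323.3]), array([239.8, 288.6])]
[0.456, 0.195, 0.062] [array([354.8, 328.8]), array([232.8, 287.7])]
[0.456, 0.165, 0.062] [array([355.1, 316.8]), array([246.4, 289.3])]
[0.456, 0.239, 0.185] [array([358. , 323.8]), array([197.8, 277.7])]
[0.456, 0.18, 0.13] [array([356.8, 309.7]), array([233.6, 284.8])]
[0.456, 0.18, 0.185] [array([358.4, 298.2]), array([228.2, 281.4])]
[ 0.7899 -0.233  -0.4263  0.     -1.3776  0.8244]
side 0.09 10 y 0.172 0.188 x 0.466 0.476
side 0.105 4 y 0.176 0.182 x 0.467 0.467
side 0.12 2 y 0.184 0.185 x 0.464 0.466
side 0.135 6 y 0.187 0.206 x 0.462 0.469
side 0.15 31 y 0.193 0.214 x 0.443 0.472
side 0.165 15 y 0.192 0.21 x 0.439 0.473
side 0.18 110 y 0.193 0.241 x 0.439 0.473
side 0.195 62 y 0.195 0.234 x 0.436 0.474
side 0.21 50 y 0.209 0.221 x 0.445 0.466
side 0.225 57 y 0.208 0.217 x 0.437 0.475
side 0.24 66 y 0.209 0.217 x 0.436 0.476
side 0.255 69 y 0.21 0.217 x 0.437 0.475
side 0.27 14 y 0.212 0.221 x 0.438 0.471
side 0.285 61 y 0.217 0.225 x 0.436 0.476
side 0.3 76 y 0.217 0.225 x 0.437 0.475
side 0.315 85 y 0.218 0.225 x 0.436 0.476
top 0.09 1 y 0.172 0.172 x 0.442 0.442
top 0.105 2 y 0.167 0.168 x 0.45 0.452
top 0.135 4 y 0.153 0.159 x 0.444 0.445
top 0.15 16 y 0.139 0.159 x 0.445 0.449
top 0.165 17 y 0.13 0.147 x 0.446 0.468
top 0.18 124 y 0.118 0.14 x 0.445 0.47
top 0.195 52 y 0.127 0.148 x 0.446 0.467
top 0.21 28 y 0.138 0.146 x 0.447 0.467
top 0.225 27 y 0.142 0.148 x 0.437 0.472
top 0.24 16 y 0.142 0.148 x 0.436 0.458
top 0.285 37 y 0.135 0.14 x 0.437 0.475
top 0.3 42 y 0.135 0.14 x 0.436 0.476
top 0.315 46 y 0.135 0.14 x 0.437 0.476
arm px in side: (bgr) rows
```

Depth shows the gripper centred correctly in x and y, but its knuckles at z≈0.18 suggest the tips are still above the handle. I'll raise it straight up by 50 mm and look at it against the handle.

move_arm(deltas=[[[0,0,-10],[0,0,0],1],[[0,0,-10],[0,0,0],1],[[0,0,-10],[0,0,0],1],[[0,0,-10],[0,0,0],1],[[0,0,-10],[0,0,0],1],[[0,0,0],[0,0,0],1],[[0,0,0],[0,0,0],1]])

```text
clock: 3.83
ee_pos: [0.4558, 0.1808, 0.1179]
ee_rot: [-0.001, 1.0, 0.022, 0.001]
contact_force: [0.0, -0.7, 0.0]
width: 0.003
```

Run:
```python
from h import *
rel(.4556,.18,.066,2.5)
i,d=r.get_image("side"); j,e=r.get_image("top"); np.savez("t2.npz",i=j,d=e,si=i,sd=d)
a=cv2.resize(i[230:400,230:450],None,fx=2.3,fy=3,interpolation=cv2.INTER_CUBIC); b=cv2.resize(j[190:360,180:300],None,fx=2.4,fy=3,interpolation=cv2.INTER_CUBIC)
cv2.imwrite("pics/g2.png",np.hstack([a,b]))
for n,D in(("side",d),("top",e)):
    P=cloud(n,D)[D>0]; k=(abs(P[:,0]-.456)<.012)&(abs(P[:,1]-.18)<.09)&(P[:,2]>.05); Q=P[k]
    for z in np.arange(.06,.26,.01):
        q=Q[abs(Q[:,2]-z)<.005]
        if len(q): print(n,round(z,3),len(q),"y",q[:,1].min().round(3),q[:,1].max().round(3))
```

```text
shift in final frame [-0.2  0.8 51.9] in current [-0.3  0.8 51.9] turn [-0.06 -0.06 -0.01] F [ 0.  -0.7  0. ] w 0.003 t 3.83 pos [0.4558 0.1808 0.1179]
side 0.07 14 y 0.185 0.188
side 0.08 28 y 0.173 0.188
side 0.09 65 y 0.17 0.188
side 0.15 7 y 0.173 0.184
side 0.16 1 y 0.182 0.182
side 0.18 2 y 0.19 0.194
side 0.19 10 y 0.19 0.207
side 0.2 17 y 0.193 0.206
side 0.21 7 y 0.188 0.196
side 0.22 5 y 0.214 0.226
side 0.23 62 y 0.217 0.241
side 0.24 61 y 0.197 0.241
side 0.25 44 y 0.202 0.226
top 0.06 1 y 0.171 0.171
top 0.07 2 y 0.17 0.17
top 0.08 9 y 0.17 0.187
top 0.09 28 y 0.17 0.186
top 0.14 1 y 0.173 0.173
top 0.16 2 y 0.166 0.169
top 0.18 1 y 0.162 0.162
top 0.19 2 y 0.151 0.157
top 0.2 12 y 0.149 0.157
top 0.21 17 y 0.13 0.148
top 0.22 11 y 0.121 0.142
top 0.23 98 y 0.118 0.14
top 0.24 54 y 0.122 0.149
top 0.25 30 y 0.138 0.144
```

View pics/g2.png

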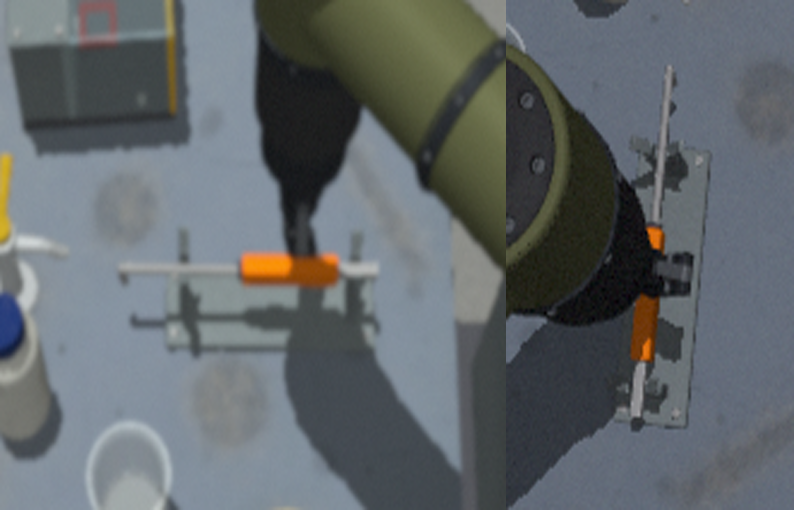

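The view shows the shut gripper above an undisturbed handle. With zero contact and depth putting the tips about 35–40 mm higher than the reported TCP implies, the vertical reading seems offset. The handle's known height in the stand will calibrate it. I'll open, descend further in stages and watch the force.

move_arm(deltas=[[[0,0,0],[0,0,0],0],[[0,0,0],[0,0,0],0],[[0,0,0],[0,0,0],0],[[0,0,0],[0,0,0],0],[[0,0,0],[0,0,0],0],[[0,0,0],[0,0,0],0],[[0,0,15],[0,0,0],0],[[0,0,15],[0,0,0],0],[[0,0,15],[0,0,0],0],[[0,0,5],[0,0,0],0]])

```text
clock: 4.77
ee_pos: [0.4544, 0.1799, 0.0646]
ee_rot: [0.001, 1.0, 0.022, -0.001]
contact_force: [-0.2, -0.8, -0.6]
width: 1.003
```

move_arm(deltas=[[[0,0,6],[0,0,0],0],[[0,0,6],[0,0,0],0],[[0,0,6],[0,0,0],0],[[0,0,0],[0,0,0],0],[[0,0,0],[0,0,0],0]])

```text
clock: 5.18
ee_pos: [0.4555, 0.1804, 0.0491]
ee_rot: [0.0, 1.0, 0.022, 0.0]
contact_force: [0.2, -0.6, -0.3]
width: 0.999
```

Run:
```python
from h import *
rel(.4556,.18,.030,2.5)
i,d=r.get_image("side"); j,e=r.get_image("top"); np.savez("t3.npz",i=j,d=e,si=i,sd=d)
for n,D in(("side",d),("top",e)):
    P=cloud(n,D)[D>0]; k=(abs(P[:,0]-.456)<.014)&(abs(P[:,1]-.18)<.09)&(P[:,2]>.03); Q=P[k]
    for z in np.arange(.04,.22,.01):
        q=Q[abs(Q[:,2]-z)<.005]
        if len(q): print(n,round(z,3),len(q),"y",q[:,1].min().round(3),q[:,1].max().round(3))
```

```text
shift in final frame [ 0.1  0.4 19.1] in current [ 0.   0.4 19.1] turn [ 0.01 -0.   -0.  ] F [ 0.2 -0.6 -0.3] w 0.999 t 5.18 pos [0.4555 0.1804 0.0491]
side 0.07 3 y 0.186 0.188
side 0.08 2 y 0.173 0.19
side 0.09 6 y 0.172 0.178
side 0.12 1 y 0.23 0.23
side 0.13 8 y 0.227 0.251
side 0.14 48 y 0.224 0.254
side 0.15 48 y 0.207 0.254
side 0.16 32 y 0.209 0.251
side 0.17 49 y 0.202 0.251
side 0.18 43 y 0.202 0.249
side 0.19 135 y 0.21 0.248
side 0.2 26 y 0.212 0.24
side 0.21 27 y 0.211 0.218
top 0.07 1 y 0.17 0.17
top 0.08 2 y 0.17 0.173
top 0.09 4 y 0.128 0.171
top 0.1 1 y 0.13 0.13
top 0.11 1 y 0.136 0.136
top 0.12 2 y 0.137 0.138
top 0.13 4 y 0.128 0.135
top 0.14 42 y 0.105 0.137
top 0.15 50 y 0.107 0.151
top 0.16 25 y 0.108 0.151
top 0.17 27 y 0.109 0.153
top 0.18 46 y 0.111 0.142
top 0.19 134 y 0.111 0.145
top 0.2 10 y 0.142 0.145
top 0.21 12 y 0.142 0.145
```

move_arm(deltas=[[[0,0,6],[0,0,0],0],[[0,0,6],[0,0,0],0],[[0,0,6],[0,0,0],0],[[0,0,2],[0,0,0],0],[[0,0,0],[0,0,0],0],[[0,0,0],[0,0,0],0.5]])

```text
clock: 5.78
ee_pos: [0.4554, 0.1803, 0.0288]
ee_rot: [0.0, 1.0, 0.022, -0.0]
contact_force: [-0.6, -1.2, 0.1]
width: 0.887
```

move_arm(deltas=[[[0,0,0],[0,0,0],0.7],[[0,0,0],[0,0,0],0.75],[[0,0,0],[0,0,0],0.8],[[0,0,0],[0,0,0],1],[[0,0,0],[0,0,0],1],[[0,0,0],[0,0,0],1],[[0,0,0],[0,0,0],1]])

```text
clock: 6.37
ee_pos: [0.4556, 0.1805, 0.0293]
ee_rot: [-0.0, 1.0, 0.022, 0.0]
contact_force: [0.1, 0.9, 2.0]
width: 0.202
```

Run:
```python
from h import *
rel(.4556,.18,.030,2.5); print(r.read_state()["wrist_torque"])
```

```text
shift in final frame [-0.1  0.5 -0.7] in current [-0.1  0.5 -0.7] turn [-0.01 -0.03 -0.  ] F [0.1 0.9 2. ] w 0.202 t 6.37 pos [0.4556 0.1805 0.0293]
[-0.01819636  0.13602486  0.0122207 ]
```

Gripped at width 0.20 (≈17–18 mm). The reported TCP z of 0.029 corresponds to handle z 0.075, so handle z = reported + 46 mm. Lifting and backing away.

move_arm(deltas=[[[0,0,-5],[0,0,0],1],[[0,0,-10],[0,0,0],1],[[0,0,-10],[0,0,0],1],[[0,0,-10],[0,0,0],1],[[0,0,-10],[0,0,0],1],[[0,0,-10],[0,0,0],1],[[0,0,-5],[0,0,0],1],[[0,0,0],[0,0,0],1],[[0,0,0],[0,0,0],1]])

```text
clock: 7.12
ee_pos: [0.4554, 0.1806, 0.0891]
ee_rot: [-0.0, 1.0, 0.022, 0.0]
contact_force: [-0.3, -0.3, -2.2]
width: 0.203
```

Run:
```python
from h import *
t=np.radians(6.64); a=np.array([np.cos(t),np.sin(t)]); eye=np.array([.6720,-.0526]); h=eye-.163*a-.118*a
rel(h[0],h[1],.0893,6.64); print(h)
i,d=r.get_image("side"); j,e=r.get_image("top"); np.savez("t4.npz",i=j,d=e,si=i,sd=d)
from m import mask
for n,I,D,b in(("side",i,d,(300,280,400,335)),("top",j,e,(215,250,260,320))):
    k=mask(I,(5,150,120),(16,255,255),b); v,u=np.nonzero(k); Q=w(n,u,v,D[v,u])[D[v,u]>0]
    print(n,len(u),np.median(Q,0).round(4),"ends x",np.percentile(Q[:,0],[1,99]).round(3))
    for s in (Q[Q[:,0]<Q[:,0].mean()],Q[Q[:,0]>=Q[:,0].mean()]): print(np.median(s,0).round(4),"z",np.percentile(s[:,2],[50,90]).round(4))
    P=cloud(n,D); 
    for xl in(.52,.55,.58,.60):
        k=(D>0)&(P[...,2]>.10)&(P[...,0]>xl)&(P[...,0]<xl+.03)&(abs(P[...,1]-.185)<.02); print("rod",xl,k.sum(),np.median(P[k],0).round(4) if k.any() else "")
```

```text
shift in final frame [-9.290e+01  2.566e+02 -2.000e-01] in current [-74.1 262.7  -0.3] turn [-0.02 -0.   -4.15] F [-0.3 -0.3 -2.2] w 0.203 t 7.12 pos [0.4554 0.1806 0.0891]
[ 0.39288487 -0.08509221]
side 221 [0.472  0.1844 0.1461] ends x [0.411 0.502]
[0.422  0.1832 0.1461] z [0.1461 0.1497]
[0.4856 0.1868 0.1461] z [0.1461 0.1501]
rod 0.52 55 [0.5346 0.1832 0.1373]
rod 0.55 60 [0.563  0.1856 0.1371]
rod 0.58 44 [0.5935 0.1851 0.1388]
rod 0.6 55 [0.6177 0.1872 0.1377]
  return _methods._mean(a, axis=axis, dtype=dtype,
  ret = um.true_divide(
Traceback (most recent call last):
IndexError: index -1 is out of bounds for axis 0 with size 0
```

move_arm(deltas=[[[-18.5,0,0],[0,0,0],1],[[-18.5,0,0],[0,0,0],1],[[-18.5,0,0],[0,0,0],1],[[-18.5,0,0],[0,0,0],1],[[0,26,0],[0,0,0],1],[[0,26,0],[0,0,0],1],[[0,26,0],[0,0,0],1],[[0,26,0],[0,0,0],1],[[0,26,0],[0,0,0],1],[[0,26,0],[0,0,0],1]])

```text
clock: 8.05
ee_pos: [0.3879, 0.0202, 0.0885]
ee_rot: [0.0, 1.0, 0.022, -0.0]
contact_force: [0.3, 0.1, -1.6]
width: 0.201
```

move_arm(deltas=[[[0,26,0],[0,0,0],1],[[0,26,0],[0,0,0],1],[[0,26,0],[0,0,0],1],[[0,28,0],[0,0,0],1],[[0,0,0],[0,0,-2.1],1],[[0,0,0],[0,0,-2.05],1],[[0,0,10],[0,0,0],1],[[0,0,15],[0,0,0],1],[[0,0,15],[0,0,0],1],[[0,0,0],[0,0,0],1]])

```text
clock: 8.88
ee_pos: [0.3906, -0.0843, 0.0447]
ee_rot: [-0.0, 0.998, 0.058, -0.003]
contact_force: [-1.0, -0.2, -2.7]
width: 0.204
```

Run:
```python
from h import *
t=np.radians(6.64); a=np.array([np.cos(t),np.sin(t)]); eye=np.array([.6720,-.0526]); h=eye-.163*a
rel(h[0],h[1],.0493,6.64)
j,e=r.get_image("top"); i,d=r.get_image("side"); np.savez("t5.npz",i=j,d=e,si=i,sd=d)
a_=cv2.resize(i[200:370,230:450],None,fx=1.8,fy=2.4,interpolation=cv2.INTER_CUBIC); b=cv2.resize(j[180:350,280:440],None,fx=2.4,fy=2.4,interpolation=cv2.INTER_CUBIC)
cv2.imwrite("pics/p1.png",np.hstack([a_,b]))
for n,D in(("side",d),("top",e)):
    P=cloud(n,D); g=(P[...,:2]-eye)@np.array([[a[0],-a[1]],[a[1],a[0]]])
    for xl in range(-220,-80,15):
        k=(D>0)&(P[...,2]>.06)&(g[...,0]*1000>xl)&(g[...,0]*1000<xl+15)&(abs(g[...,1])<.03)&(P[...,2]<.12); 
        if k.any(): print(n,xl,k.sum(),"lateral",np.median(g[k][:,1]).round(4),"z",np.median(P[k][:,2]).round(4))
```

```text
shift in final frame [120.2   1.1  -4.6] in current [120.1   1.   -5.3] turn [-0.04  0.35 -0.04] F [-1.  -0.2 -2.7] w 0.204 t 8.88 pos [ 0.3906 -0.0843  0.0447]
side -220 18 lateral -0.0 z 0.0966
side -205 22 lateral 0.0005 z 0.0953
side -190 18 lateral 0.0006 z 0.0949
side -175 18 lateral -0.0011 z 0.0942
side -160 22 lateral 0.0003 z 0.0945
side -145 18 lateral 0.0004 z 0.0948
side -130 28 lateral 0.0003 z 0.0921
side -115 11 lateral 0.0015 z 0.0923
top -220 13 lateral 0.0021 z 0.0925
top -205 29 lateral 0.0018 z 0.092
top -190 27 lateral 0.0002 z 0.0923
top -175 27 lateral 0.0016 z 0.0921
top -160 30 lateral 0.0005 z 0.0912
top -145 26 lateral 0.0004 z 0.092
top -130 31 lateral 0.0012 z 0.0914
top -115 3 lateral 0.001 z 0.0906
```

View pics/p1.png

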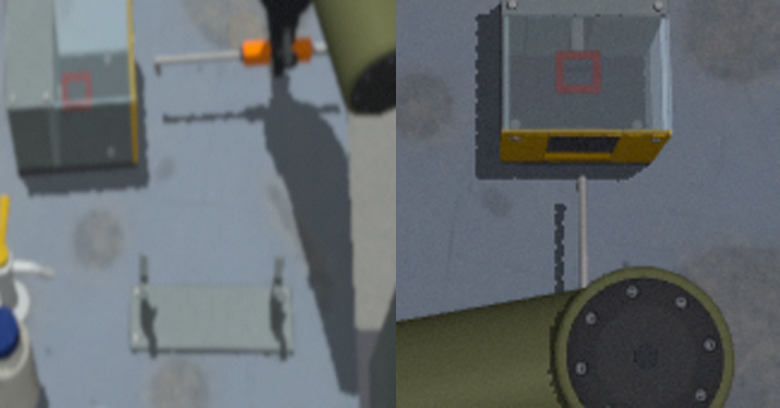

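Pre-insert pose: rod in line with the eye within ~1 mm, axis z≈0.090, in front of the window (right crop, rod tip (583,178), eye (578,72)). Inserting.

move_arm(deltas=[[[0,0,-1],[0,0,0],1],[[12,0,0],[0,0,0],1],[[12,0,0],[0,0,0],1],[[12,0,0],[0,0,0],1],[[12,0,0],[0,0,0],1],[[12,0,0],[0,0,0],1],[[0,0,0],[0,0,0],1]])

```text
clock: 9.57
ee_pos: [0.4544, -0.0773, 0.0509]
ee_rot: [0.0, 0.998, 0.058, 0.001]
contact_force: [-0.5, -0.4, -0.8]
width: 0.204
```

move_arm(deltas=[[[12,0,0],[0,0,0],1],[[12,0,0],[0,0,0],1],[[12,0,0],[0,0,0],1],[[12,0,0],[0,0,0],1],[[8,0,0],[0,0,0],1],[[4,0,0],[0,0,0],1],[[0,0,0],[0,0,0],1],[[0,0,0],[0,0,0],1]])

```text
clock: 10.23
ee_pos: [0.5118, -0.0707, 0.0501]
ee_rot: [0.0, 0.998, 0.058, -0.0]
contact_force: [0.3, -0.7, -1.6]
width: 0.203
```

Run:
```python
from h import *
t=np.radians(6.64); a=np.array([np.cos(t),np.sin(t)]); eye=np.array([.6720,-.0526]); h=eye-.163*a
rel(h[0],h[1],.0493,6.64)
j,e=r.get_image("top"); i,d=r.get_image("side"); np.savez("t6.npz",i=j,d=e,si=i,sd=d)
a_=cv2.resize(i[190:310,225:325],None,fx=4,fy=4.5,interpolation=cv2.INTER_CUBIC); b=cv2.resize(j[150:270,310:410],None,fx=4,fy=4.5,interpolation=cv2.INTER_CUBIC)
cv2.imwrite("pics/p2.png",np.hstack([a_,b]))
```

```text
shift in final frame [-1.8  0.6  0.8] in current [-1.8  0.6  0.8] turn [0.   0.02 0.  ] F [ 0.3 -0.7 -1.6] w 0.203 t 10.23 pos [ 0.5118 -0.0707  0.0501]
```

View pics/p2.png

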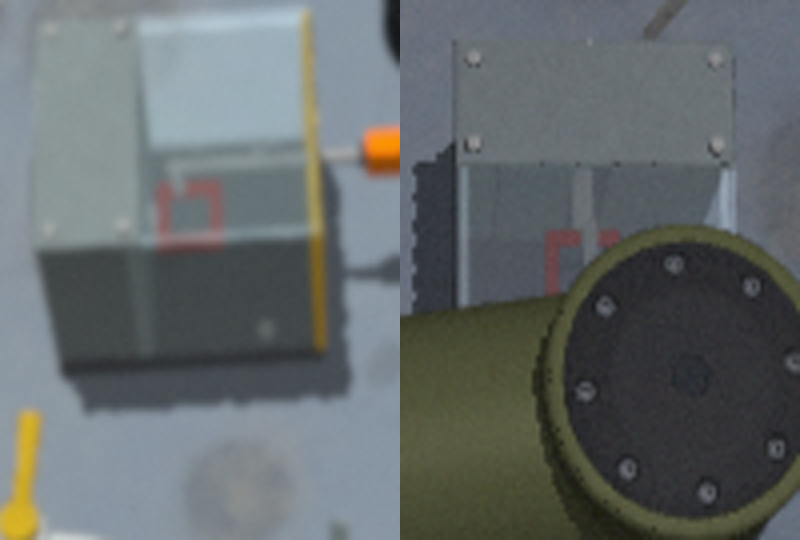

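Run:
```python
from h import *
from m import mask
t=np.radians(6.64); a=np.array([np.cos(t),np.sin(t)]); A=np.array([[a[0],-a[1]],[a[1],a[0]]]); eye=np.array([.6720,-.0526])
T=np.load("t6.npz"); S0=np.load("side0.npz")
for nm,I in(("before",S0["i"]),("now",T["si"])):
    hsv=cv2.cvtColor(I,cv2.COLOR_BGR2HSV)[215:255,255:290].astype(int); b=I[215:255,255:290].astype(int)
    k=(b[...,2]-np.maximum(b[...,0],b[...,1])>12); v,u=np.nonzero(k); P=np.array([ray("side",x+255,y+215,.049)[:2] for x,y in zip(u,v)])
    g=(P-eye)@A; print(nm,len(u),"eye range x",np.percentile(g[:,0],[2,98]).round(4),"y",np.percentile(g[:,1],[2,98]).round(4))
for z,px in((.068,(269.5,232.2)),(.082,(269.3,227))):
    print("prong",z,((ray("side",*px,z)[:2]-eye)@A).round(4))
h=(np.array([.5118,-.0707])-eye)@A; print("handle",h)
```

```text
before 152 eye range x [-0.022   0.0182] y [-0.0213  0.0251]
now 145 eye range x [-0.0222  0.0183] y [-0.0207  0.0251]
prong 0.068 [ 0.0032 -0.0019]
prong 0.082 [ 0.0026 -0.0082]
handle [-0.16121834  0.00054544]
```

Side crop: prong end (178,190) hangs over the red eye (160–222, 180–250). By rays the prong is at +3 mm and the eye's centre at −2 mm along the guard axis, so I back up 3 mm and lower 34 mm.

move_arm(deltas=[[[-3,0,0],[0,0,0],1],[[0,0,4],[0,0,0],1],[[0,0,5],[0,0,0],1],[[0,0,5],[0,0,0],1],[[0,0,5],[0,0,0],1],[[0,0,0],[0,0,0],1]])

```text
clock: 10.83
ee_pos: [0.5082, -0.071, 0.0293]
ee_rot: [-0.0, 0.998, 0.058, -0.001]
contact_force: [-0.2, 0.1, -1.9]
width: 0.202
```

move_arm(deltas=[[[0,0,4],[0,0,0],1],[[0,0,4],[0,0,0],1],[[0,0,4],[0,0,0],1],[[0,0,3],[0,0,0],1],[[0,0,0],[0,0,0],1],[[0,0,0],[0,0,0],1],[[0,0,0],[0,0,0],1]])

```text
clock: 11.42
ee_pos: [0.5093, -0.0711, 0.0162]
ee_rot: [0.0, 0.998, 0.058, 0.0]
contact_force: [0.2, 0.3, -2.1]
width: 0.206
```

Run:
```python
from h import *
t=np.radians(6.64); a=np.array([np.cos(t),np.sin(t)]); eye=np.array([.6720,-.0526]); h=eye-.163*a
rel(h[0],h[1],.0163,6.64); print(r.read_state()["wrist_torque"])
i,d=r.get_image("side")
cv2.imwrite("pics/p3.png",cv2.resize(i[190:310,225:385],None,fx=4,fy=4,interpolation=cv2.INTER_CUBIC))
```

```text
shift in final frame [ 0.7  0.5 -0.1] in current [ 0.7  0.5 -0.1] turn [ 0.01 -0.01  0.01] F [ 0.2  0.3 -2.1] w 0.206 t 11.42 pos [ 0.5093 -0.0711  0.0162]
[ 0.04024606  0.00332613 -0.00218843]
```

View pics/p3.png

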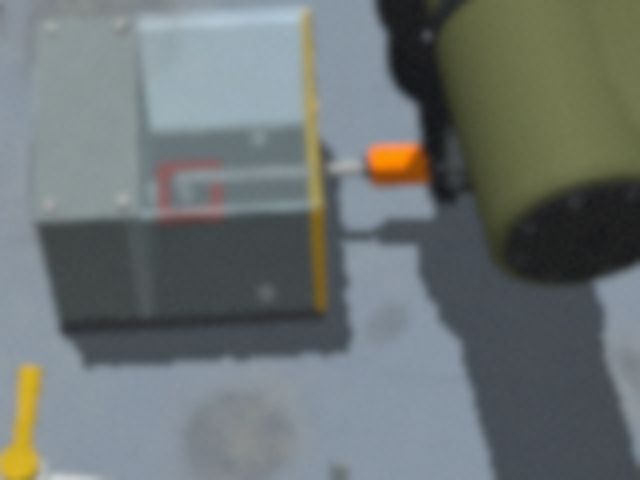

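The prong (≈(186,190)) sits inside the red frame (160–222, 163–220), no contact forces. Pulling gently.

move_arm(deltas=[[[-1,0,0],[0,0,0],1],[[-1,0,0],[0,0,0],1],[[-1,0,0],[0,0,0],1],[[-1,0,0],[0,0,0],1],[[-1,0,0],[0,0,0],1],[[-1,0,0],[0,0,0],1],[[-1,0,0],[0,0,0],1],[[-1,0,0],[0,0,0],1],[[-1,0,0],[0,0,0],1]])

```text
clock: 12.22
ee_pos: [0.5002, -0.0721, 0.016]
ee_rot: [0.0, 0.998, 0.058, 0.0]
contact_force: [0.6, 0.2, -0.5]
width: 0.204
```

move_arm(deltas=[[[-1,0,0],[0,0,0],1],[[-1,0,0],[0,0,0],1],[[-1,0,0],[0,0,0],1],[[-1,0,0],[0,0,0],1],[[-1,0,0],[0,0,0],1],[[-1,0,0],[0,0,0],1]])

```text
clock: 12.72
ee_pos: [0.4946, -0.0727, 0.0162]
ee_rot: [0.0, 0.998, 0.058, 0.0]
contact_force: [3.3, -0.4, -2.8]
width: 0.203
```

move_arm(deltas=[[[-1,0,0],[0,0,0],1],[[-1,0,0],[0,0,0],1],[[-1,0,0],[0,0,0],1],[[-1,0,0],[0,0,0],1]])

```text
clock: 13.05
ee_pos: [0.4904, -0.0732, 0.0161]
ee_rot: [0.0, 0.998, 0.058, 0.0]
contact_force: [3.2, -0.2, -2.4]
width: 0.204
```

move_arm(deltas=[[[-1,0,0],[0,0,0],1],[[-1,0,0],[0,0,0],1],[[-1,0,0],[0,0,0],1],[[-1,0,0],[0,0,0],1],[[-1,0,0],[0,0,0],1]])

```text
clock: 13.47
ee_pos: [0.4853, -0.0738, 0.0161]
ee_rot: [0.0, 0.998, 0.058, 0.0]
contact_force: [3.0, -0.0, -1.4]
width: 0.201
```

move_arm(deltas=[[[-1,0,0],[0,0,0],1],[[-1,0,0],[0,0,0],1],[[-1,0,0],[0,0,0],1],[[-1,0,0],[0,0,0],1]])

```text
clock: 13.8
ee_pos: [0.4813, -0.0743, 0.0161]
ee_rot: [0.0, 0.998, 0.058, 0.0]
contact_force: [3.2, 0.6, -1.4]
width: 0.201
```

move_arm(deltas=[[[-1,0,0],[0,0,0],1],[[-1,0,0],[0,0,0],1],[[-1,0,0],[0,0,0],1],[[-1,0,0],[0,0,0],1]])

```text
clock: 14.13
ee_pos: [0.4774, -0.0747, 0.0161]
ee_rot: [0.0, 0.998, 0.058, 0.0]
contact_force: [4.4, -0.1, -1.3]
width: 0.208
```

move_arm(deltas=[[[-1,0,0],[0,0,0],1],[[-1,0,0],[0,0,0],1],[[-1,0,0],[0,0,0],1]])

```text
clock: 14.38
ee_pos: [0.4743, -0.0751, 0.016]
ee_rot: [0.0, 0.998, 0.058, 0.0]
contact_force: [4.5, -0.1, -2.3]
width: 0.203
```

move_arm(deltas=[[[-1,0,0],[0,0,0],1],[[-1,0,0],[0,0,0],1],[[-1,0,0],[0,0,0],1]])

```text
clock: 14.63
ee_pos: [0.4714, -0.0754, 0.016]
ee_rot: [0.0, 0.998, 0.058, 0.0]
contact_force: [3.8, -0.2, -2.1]
width: 0.202
```

move_arm(deltas=[[[-1,0,0],[0,0,0],1],[[-1,0,0],[0,0,0],1],[[-1,0,0],[0,0,0],1]])

```text
clock: 14.88
ee_pos: [0.4687, -0.0757, 0.0161]
ee_rot: [0.0, 0.998, 0.058, 0.0]
contact_force: [7.1, -0.2, -3.0]
width: 0.2
```

The catch begins at x≈0.469. It should fade over the next 12–14 mm, then the stop follows, so I continue in small steps.

move_arm(deltas=[[[-1,0,0],[0,0,0],1],[[-1,0,0],[0,0,0],1]])

```text
clock: 15.05
ee_pos: [0.4678, -0.0757, 0.0164]
ee_rot: [-0.0, 0.998, 0.058, 0.002]
contact_force: [11.0, -0.3, -5.8]
width: 0.201
```

move_arm(deltas=[[[-1,0,0],[0,0,0],1],[[-1,0,0],[0,0,0],1],[[-1,0,0],[0,0,0],1]])

```text
clock: 15.3
ee_pos: [0.4649, -0.076, 0.0164]
ee_rot: [-0.0, 0.998, 0.058, 0.002]
contact_force: [10.6, -0.2, -4.6]
width: 0.203
```

move_arm(deltas=[[[-1,0,0],[0,0,0],1],[[-1,0,0],[0,0,0],1],[[-1,0,0],[0,0,0],1]])

```text
clock: 15.55
ee_pos: [0.4613, -0.0765, 0.0162]
ee_rot: [-0.0, 0.998, 0.058, 0.001]
contact_force: [6.9, 0.5, -2.9]
width: 0.198
```

move_arm(deltas=[[[-1,0,0],[0,0,0],1],[[-1,0,0],[0,0,0],1]])

```text
clock: 15.72
ee_pos: [0.4587, -0.0769, 0.0161]
ee_rot: [0.0, 0.998, 0.058, 0.0]
contact_force: [4.4, 0.5, -2.4]
width: 0.204
```

move_arm(deltas=[[[-1,0,0],[0,0,0],1],[[-1,0,0],[0,0,0],1]])

```text
clock: 15.88
ee_pos: [0.4561, -0.0772, 0.0159]
ee_rot: [0.0, 0.998, 0.058, -0.0]
contact_force: [2.1, 0.1, -0.7]
width: 0.201
```

move_arm(deltas=[[[-1,0,0],[0,0,0],1],[[0,0,0],[0,0,0],1]])

```text
clock: 16.05
ee_pos: [0.4546, -0.0774, 0.0157]
ee_rot: [0.0, 0.998, 0.058, -0.001]
contact_force: [-0.1, -0.6, -1.3]
width: 0.2
```

move_arm(deltas=[[[-0.5,0,0],[0,0,0],1],[[-0.5,0,0],[0,0,0],1],[[0,0,0],[0,0,0],1]])

```text
clock: 16.3
ee_pos: [0.454, -0.0775, 0.0157]
ee_rot: [0.0, 0.998, 0.058, -0.001]
contact_force: [0.1, -1.0, -1.0]
width: 0.206
```

move_arm(deltas=[[[-0.5,0,0],[0,0,0],1],[[-0.5,0,0],[0,0,0],1],[[0,0,0],[0,0,0],1]])

```text
clock: 16.55
ee_pos: [0.4534, -0.0775, 0.016]
ee_rot: [0.0, 0.998, 0.058, -0.0]
contact_force: [0.4, -0.4, -0.8]
width: 0.201
```

Force has fallen to zero: past the catch. Easing forward 4 mm to free the prong, then a look.

move_arm(deltas=[[[1,0,0],[0,0,0],1],[[1,0,0],[0,0,0],1],[[1,0,0],[0,0,0],1],[[1,0,0],[0,0,0],1],[[0,0,0],[0,0,0],1],[[0,0,0],[0,0,0],1]])

```text
clock: 17.05
ee_pos: [0.4575, -0.077, 0.016]
ee_rot: [0.0, 0.998, 0.058, -0.0]
contact_force: [-0.1, 0.1, -1.3]
width: 0.204
```

```bash
cat > eye.py <<'E'
from h import *
t=np.radians(6.64); a=np.array([np.cos(t),np.sin(t)]); A=np.array([[a[0],-a[1]],[a[1],a[0]]]); eye=np.array([.6720,-.0526])
def look(tag):
    i,d=r.get_image("side"); b=i[215:255,255:320].astype(int)
    k=(b[...,2]-np.maximum(b[...,0],b[...,1])>12)&(b[...,1]<b[...,2]*.85); 
    n,L,s,c=cv2.connectedComponentsWithStats(k.astype(np.uint8)); v,u=np.nonzero(k&(np.arange(255,320)<300))
    P=np.array([ray("side",x+255,y+215,.049)[:2] for x,y in zip(u,v)]); g=(P-eye)@A
    print(len(u),"eye x",np.percentile(g[:,0],[2,98]).round(4),"y",np.percentile(g[:,1],[2,98]).round(4))
    s=r.read_state(); print(((s["ee_pos"][:2]-eye)@A).round(4),"F",s["contact_force"].round(1),s["clock"])
    cv2.imwrite(f"pics/{tag}.png",cv2.resize(i[190:310,225:385],None,fx=4,fy=4,interpolation=cv2.INTER_CUBIC))
E
python3 -c "
from eye import *
look('e1')"
```

```text
108 eye x [-0.0653 -0.0277] y [-0.0211  0.025 ]
[-0.2159  0.0005] F [-1.4 -0.  -1.9] 17.1
```

The eye now sits ~44 mm toward the window and the prong is free in the hole. Lifting out.

move_arm(deltas=[[[2,0,0],[0,0,0],1],[[0,0,-4],[0,0,0],1],[[0,0,-5],[0,0,0],1],[[0,0,-5],[0,0,0],1],[[0,0,-5],[0,0,0],1],[[0,0,-5],[0,0,0],1],[[0,0,-5],[0,0,0],1],[[0,0,-5],[0,0,0],1],[[0,0,0],[0,0,0],1],[[0,0,0],[0,0,0],1]])

```text
clock: 17.93
ee_pos: [0.4597, -0.0767, 0.0504]
ee_rot: [-0.0, 0.998, 0.058, 0.0]
contact_force: [-0.7, 0.5, -1.6]
width: 0.206
```

```bash
python3 -c "
from eye import *
look('e2')"
```

```text
116 eye x [-0.066  -0.0278] y [-0.0201  0.025 ]
[-0.2139  0.0006] F [-0.4  0.1 -0.9] 17.9833
```

View pics/e2.png

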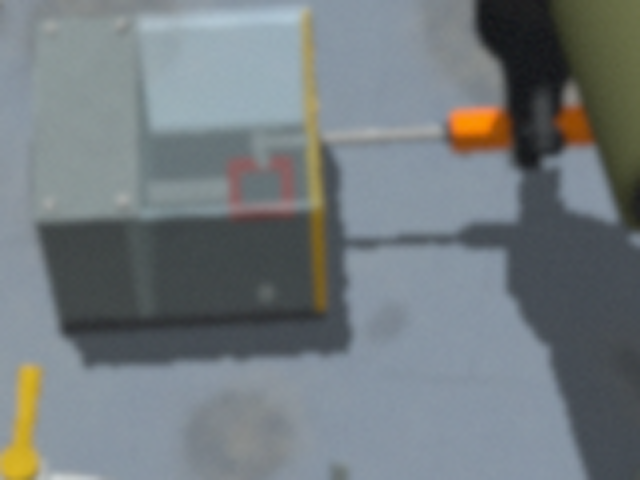

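Prong (262,150) is lifted above the eye (230–293, 158–214), which stays out near the window. Withdrawing.

move_arm(deltas=[[[-10,0,0],[0,0,0],1],[[-12,0,0],[0,0,0],1],[[-12,0,0],[0,0,0],1],[[-12,0,0],[0,0,0],1],[[-12,0,0],[0,0,0],1],[[-12,0,0],[0,0,0],1],[[0,0,-15],[0,0,0],1],[[0,0,-15],[0,0,0],1],[[0,0,-15],[0,0,0],1],[[0,0,0],[0,0,0],1]])

```text
clock: 18.82
ee_pos: [0.3913, -0.085, 0.0979]
ee_rot: [0.0, 0.998, 0.058, 0.002]
contact_force: [-0.2, 0.3, -0.5]
width: 0.206
```

```bash
python3 -c "
from eye import *
look('e3'); rel(.4556,.1805,.0953,2.5); rel(.3920,.1777,.0953,2.5)"
```

```text
133 eye x [-0.0659 -0.0278] y [-0.021   0.0249]
[-0.2832  0.0006] F [ 0.9 -0.4 -2.3] 18.8667
shift in final frame [  76.4 -262.2    0.8] in current [  95.2 -256.     1. ] turn [-0.01 -0.14  4.15] F [ 0.9 -0.4 -2.3] w 0.199 t 18.87 pos [ 0.3907 -0.0848  0.0961]
shift in final frame [  12.8 -262.2    0.8] in current [  31.7 -260.6    0.9] turn [-0.01 -0.14  4.15] F [ 0.9 -0.4 -2.3] w 0.199 t 18.87 pos [ 0.3907 -0.0848  0.0961]
```

move_arm(deltas=[[[0,0,0],[0,0,2.1],1],[[0,0,0],[0,0,2.05],1],[[0,-26,0],[0,0,0],1],[[0,-26,0],[0,0,0],1],[[0,-26,0],[0,0,0],1],[[0,-26,0],[0,0,0],1],[[0,-26,0],[0,0,0],1],[[0,-26,0],[0,0,0],1],[[0,-26,0],[0,0,0],1],[[0,-26,0],[0,0,0],1]])

```text
clock: 19.7
ee_pos: [0.3801, 0.124, 0.0936]
ee_rot: [0.0, 1.0, 0.022, -0.001]
contact_force: [0.3, -0.9, -0.9]
width: 0.203
```

move_arm(deltas=[[[0,-26,0],[0,0,0],1],[[0,-26,0],[0,0,0],1],[[16,-2,0],[0,0,0],1],[[16,0,0],[0,0,0],1],[[16,0,0],[0,0,0],1],[[16,0,0],[0,0,0],1],[[12,0,0],[0,0,0],1],[[0,0,0],[0,0,0],1],[[0,0,0],[0,0,0],1],[[0,0,0],[0,0,0],1]])

```text
clock: 20.53
ee_pos: [0.4537, 0.1799, 0.094]
ee_rot: [0.0, 1.0, 0.022, -0.001]
contact_force: [-0.6, -0.3, -1.2]
width: 0.203
```

Run:
```python
from h import *
rel(.4556,.1805,.0293,2.5)
j,e=r.get_image("top")
P=cloud("top",e)
# rod line versus the rod-on-stand line of the first picture
T=np.load("top0.npz"); P0=cloud("top",T["d"])
for nm,D,Q,lo in(("first",T["d"],P0,.065),("now",e,P,.125)):
  for xl in(.51,.54,.57,.60):
    k=(D>0)&(Q[...,2]>lo)&(Q[...,0]>xl)&(Q[...,0]<xl+.03)&(abs(Q[...,1]-.184)<.012); print(nm,xl,k.sum(),np.median(Q[k],0).round(4),"xmax",Q[k][:,0].max().round(4))
```

```text
shift in final frame [ 1.9 -0.6 64.7] in current [ 2.  -0.6 64.7] turn [ 0.05  0.09 -0.01] F [-0.6 -0.3 -1.2] w 0.203 t 20.53 pos [0.4537 0.1799 0.094 ]
first 0.51 48 [0.525  0.1819 0.0777] xmax 0.5388
first 0.54 92 [0.5573 0.1847 0.0781] xmax 0.5683
first 0.57 48 [0.584  0.1851 0.0775] xmax 0.6
first 0.6 43 [0.6143 0.1857 0.078 ] xmax 0.6254
now 0.51 54 [0.5257 0.1814 0.1421] xmax 0.5396
now 0.54 57 [0.5546 0.183  0.1419] xmax 0.5697
now 0.57 55 [0.585  0.1844 0.1417] xmax 0.5998
now 0.6 48 [0.6128 0.1854 0.1424] xmax 0.624
```

move_arm(deltas=[[[1.5,-0.6,10],[0,0,0],1],[[0,0,10],[0,0,0],1],[[0,0,10],[0,0,0],1],[[0,0,8],[0,0,0],1],[[0,0,6],[0,0,0],1],[[0,0,5],[0,0,0],1],[[0,0,4],[0,0,0],1],[[0,0,0],[0,0,0],1],[[0,0,0],[0,0,0],1]])

```text
clock: 21.33
ee_pos: [0.456, 0.1808, 0.042]
ee_rot: [0.0, 1.0, 0.022, 0.0]
contact_force: [-0.3, 0.3, -1.4]
width: 0.203
```

move_arm(deltas=[[[0,0,3],[0,0,0],1],[[0,0,3],[0,0,0],1],[[0,0,2],[0,0,0],1],[[0,0,2],[0,0,0],1],[[0,0,1],[0,0,0],1],[[0,0,0],[0,0,0],1],[[0,0,0],[0,0,0],1]])

```text
clock: 21.92
ee_pos: [0.456, 0.1808, 0.031]
ee_rot: [0.0, 1.0, 0.022, 0.0]
contact_force: [-0.3, -0.5, -1.7]
width: 0.203
```

Run:
```python
from h import *
rel(.4556,.1805,.0293,2.5); print(r.read_state()["wrist_torque"])
```

```text
shift in final frame [-0.4  0.3  1.7] in current [-0.4  0.3  1.7] turn [ 0.01 -0.   -0.  ] F [-0.3 -0.5 -1.7] w 0.203 t 21.92 pos [0.456  0.1808 0.031 ]
[-0.01857007  0.03129085  0.01261252]
```

Now the last 1.5 mm, opening slowly, then rising straight up.

move_arm(deltas=[[[0,0,1],[0,0,0],1],[[0,0,0.7],[0,0,0],1],[[0,0,0],[0,0,0],1],[[0,0,0],[0,0,0],0.78],[[0,0,0],[0,0,0],0.74],[[0,0,0],[0,0,0],0.68],[[0,0,0],[0,0,0],0.6],[[0,0,0],[0,0,0],0.4],[[0,0,0],[0,0,0],0.2],[[0,0,0],[0,0,0],0]])

```text
clock: 22.75
ee_pos: [0.456, 0.1808, 0.0293]
ee_rot: [0.0, 1.0, 0.022, 0.0]
contact_force: [-1.1, 0.5, 0.3]
width: 0.809
```

move_arm(deltas=[[[0,0,0],[0,0,0],0],[[0,0,0],[0,0,0],0],[[0,0,0],[0,0,0],0],[[0,0,0],[0,0,0],0],[[0,0,0],[0,0,0],0]])

```text
clock: 23.17
ee_pos: [0.456, 0.1808, 0.0293]
ee_rot: [0.0, 1.0, 0.022, -0.0]
contact_force: [-0.4, -0.3, 0.5]
width: 1.0
```

move_arm(deltas=[[[0,0,-5],[0,0,0],0],[[0,0,-10],[0,0,0],0],[[0,0,-15],[0,0,0],0],[[0,0,-20],[0,0,0],0],[[0,0,-20],[0,0,0],0],[[0,0,-20],[0,0,0],0],[[0,0,-20],[0,0,0],0],[[-30,-20,-10],[0,0,0],0],[[-30,-20,0],[0,0,0],0],[[0,0,0],[0,0,0],0]])

```text
clock: 24.0
ee_pos: [0.3919, 0.2209, 0.1517]
ee_rot: [-0.002, 1.0, 0.024, 0.001]
contact_force: [0.3, 0.5, -0.9]
width: 1.002
```

Run:
```python
from eye import *
look("e4")
from m import mask
j,e=r.get_image("top"); i,d=r.get_image("side")
P=cloud("top",e)
for xl in(.51,.54,.57,.60):
    k=(e>0)&(P[...,2]>.065)&(P[...,0]>xl)&(P[...,0]<xl+.03)&(abs(P[...,1]-.184)<.012); print(xl,k.sum(),np.median(P[k],0).round(4),"xmax",P[k][:,0].max().round(4))
k=mask(i,(5,150,120),(16,255,255),(325,295,390,335)); v,u=np.nonzero(k); Q=np.array([ray("side",a,b,.084) for a,b in zip(u,v)]); print(len(u),cv2.minAreaRect((Q[:,:2]*1000).astype(np.float32)))
cv2.imwrite("pics/f.png",np.hstack([cv2.resize(i[160:460,200:420],None,fx=1.8,fy=1.8),cv2.resize(j[100:340,140:410],None,fx=1.48,fy=2.25)]))
```

```text
134 eye x [-0.0659 -0.0278] y [-0.0211  0.0249]
[-0.2456  0.3029] F [0.4 0.4 0.8] 24.05
0.51 51 [0.5252 0.1826 0.0781] xmax 0.5387
0.54 94 [0.5576 0.1851 0.0787] xmax 0.5682
0.57 48 [0.5842 0.1856 0.0772] xmax 0.6
0.6 43 [0.6118 0.1862 0.0779] xmax 0.6256
284 ((455.8931579589844, 181.98597717285156), (93.0710220336914, 22.295270919799805), 3.246936559677124)
```

View pics/f.png

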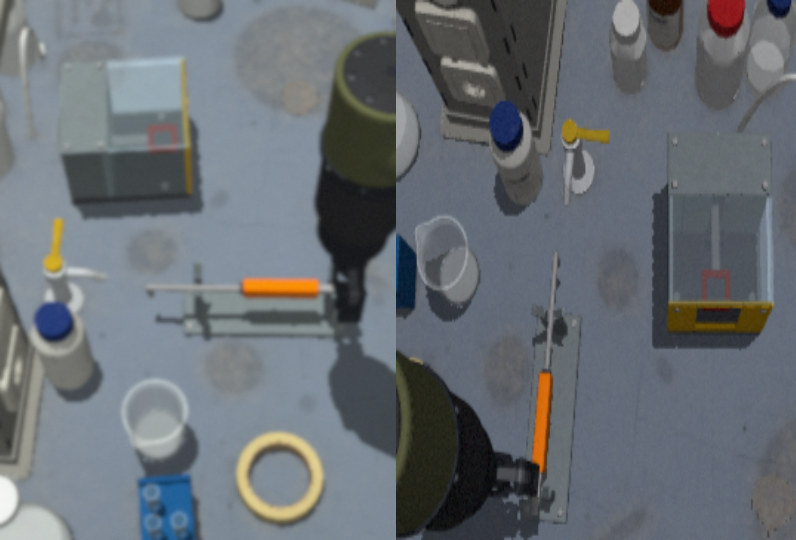

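The hook lies in both saddles at its first pose. The eye (left (162,137), right (715,290)) stays at the window, the bottles and beaker stand, and the gripper is clear.

```bash
python3 -c "
from workcell import r
print(r.close_job())"
```

```text
the job is handed in; nothing more can be done
None
```

The bolt is drawn past its catch and stays out, the pull hook is back in its two saddles, and the job is handed in after about 24 of the 72 s.

**What I did:** I took the hook from its stand, reached it through the window, lowered the prong into the red eye and pulled in 1 mm steps. The catch started at about 30 mm. The highest pull read was about 11 N along the pull (12.4 N in total), sampled at the end of each call. The pull then fell to zero, so I unhooked, withdrew and laid the hook back.

**Last checks:**
- **Bolt:** the eye is about 44 mm towards the window and did not move over about 7 s after I unhooked it.
- **Hook:** the rod and handle are within 1 mm of where they first lay.
- **Bottles and beaker:** by eye in the last picture, the white bottle and the beaker stand as before. The wash bottle on the right was outside that picture; the arm never went near it.
- **Robot:** the gripper is open and touches nothing.

**What disagreed:** camera depth put the real fingertips about 35–40 mm higher than the reported TCP height implied, so my first grasp closed above the handle without touching it. I set later heights from the handle's known height in the stand. I did not find the cause of the offset.

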